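Stop the bar feeder, clear the jammed bar, reset the stop

ROBOT

A 6-joint arm with a two-finger parallel gripper is mounted at the origin on the work surface. World frame = base frame: x ahead of the robot, y to its left, z up, the work surface at z = 0. Lengths are in mm, angles in rad, forces in N, time in s.
With the tool pointing down it reaches from about 275 to 750 mm from the base axis. Payload 10.2 kg.
Tool frame: the origin (TCP) lies between the finger pads; the fingertips stand 8 mm ahead of it and the grasp point (between the pads) lies 11 mm behind it; z points along the fingers, x is the direction in which the jaws open and shut, and the axes are right-handed (so a half turn about z gives the same grasp; the last joint's range is limited). The gripper opens to 85 mm and grips with 20 to 120 N. Pads are 22 mm wide; open, the fingers measure 114 mm over their backs; the gripper's body (76 mm by 85 mm) begins 54 mm behind the grasp point. The pads swing forward as they close: fully open they stand 13 mm farther back than shut.
Start: joints at [1.125, 0.313, 1.498, -0, 1.331, -0.223], TCP at [116.017, 512.027, 239.294] pointing down, gripper open.
Joint ranges: [-2.94, 2.94], [-0.97, 2.17], [0.19, 2.56], [-1.23, 4.37], [0.02, 3.11], [-2.88, 2.88]. Speed limits (rad/s): [2.39, 2.39, 3.01, 3.14, 3.14, 3.14].

INTERFACE

Orientations are given as a unit quaternion [w, x, y, z].
In Python, from rig import sense, eyes, ctrl gives the robot as it stands.
- The arm moves only by the tool move_arm, never from a script. Its argument "rows" is a list that holds one entry, the list of rows, each a list of 5 numbers: the shift along the tool's x, y, z in mm, then the turn about the tool's z in units of 6 degrees (1.0 is 6 degrees), then the gripper command: -1 is shut, 1 is fully open, values between are in proportion. In form: [[[dx, dy, dz, roll, jaw], ...]]. A call has 1 to 12 rows; each row is the pose to reach, as a shift and turn from the pose measured when the call began, along the tool's axes at that moment; what a row does not reach only later rows make up. A row lasts 1/8 s, in which the tool goes at most 62.5 mm and 10.7 degrees, less where a joint would pass 70% of its speed; a pose out of reach is approached as far as the arm can. A call with a gripper value outside its range is refused whole. The fingers move at their own pace and stop on an object; "squeeze" is the grip in N (left out, the last holds). Time passes only in rows, so rows that repeat a pose let the fingers close. It gives the time, the measured TCP pose, the force and the opening at its end, in the units of the state.
- sense(): the state, without advancing time (a new reading comes with each control period).
- eyes.capture(name): name is "side" or "top" or "wrist"; returns a dict with "color" (384x512x3 uint8, blue, green, red), "vertical_fov" (degrees; the focal length in pixels is half the picture's height over the tangent of half this angle, whatever the lens; pixels are square), "cx", "cy" (the principal point, pixels), "xyz" and "attitude" of the camera in the world. Camera axes: x right, y down, z forward; pixel columns grow to the right and rows downward; lengths in mm; the calibration is good to about 2 mm. A picture is of the moment at which its call begins. There is no depth.
- ctrl.finish_job(): hands the job in, once; it reports no verdict.
The state is a dict: "time_s": time; "joints": joint angles; "dq": joint speeds; "tau": joint torques, N m; "eef_pos": TCP position; "ee_rot": TCP orientation; "force": force on the tool from outside, world axes, zero at the start; "wrist_torque": the same for the moment, N m; "grip_width": opening from 0.0 (shut) to 1.0 (fully open).
Only numpy, scipy, OpenCV 4.12 (cv2) and the standard library are available. Lean on these libraries where they do the work, as an engineer would, in place of code of your own. Each camera call takes 0.05 s, during which the arm holds its last target. There are 200 camera calls.

TASK

A steel bar has jammed under the yellow guard of the green bar feeder. First push the red mushroom stop button fully down so that it latches; with it latched, draw the bar along its channel until the whole bar is out from under the guard, and leave it lying in the channel; then turn the red button head clockwise until it releases, and let it spring back up. Do not disturb the spanner, the dark bar offcut and the bolt lying nearby.

Things in the scene. Friction and masses are not known exactly. Their poses are not given: they have to be found in the camera images.
- stop_box: Yellow stop box, 84 mm square (black foot 92 mm square), 65 mm high plus a 4 mm black collar 48 mm across, fixed to the bench. Origin: centre of its underside, z up. The red mushroom head stands on its top, centred.
- stop_top (a point): Centre of the flat top of the red mushroom head, on its vertical axis. The head is a disc 40 mm across and 20 mm thick with white marks on top; its side is upright over 14 mm and can be pinched from any direction. Its top is 105 mm above the bench when up, 95 mm when latched down.
- stop_stem (a joint): How far the red head is pressed (m): 0 up, 0.010 fully down. About 4 N starts it; past half travel it snaps down and latches there, held by about 3 N.
- stop_head (a joint): Clockwise turn (seen from above) of the red head (rad): 0 at rest, stop at 1.1. A light spring (0.05 N m/rad) turns it back to 0. While the head is down, turning it clockwise lifts it by a cam (7.5 mm per rad); past about 0.75 rad it is released and springs fully up once let go.
- feeder: Green bar feeder, fixed. Origin: centre of its underside; x along the channel, out of the guard to the free end, z up. Base 84 mm wide, 30 mm high, x -155 to 165 mm. Channel on its centre line: floor 30 mm up, 26 mm wide inside, dark side strips 6 mm thick with tops 38 mm up. Stop block from x 157 mm, 48 mm up. Green drive housing x -225 to -155 mm, 100 mm wide, 103 mm high, motor on its +y side.
- guard_exit (a point): Point on the channel floor, on its centre line, below the edge of the yellow guard where the bar comes out (x = -30 mm in the feeder's frame). The guard is a yellow bridge over the channel from x = -130 to -30 mm of the feeder, 74 mm wide, underside 66 mm and top 71 mm above the bench, open at both ends.
- bar: Loose bright steel bar, 120 long (x) x 20 x 20 mm, about 0.37 kg, lying in the channel with 3 mm play each side, x along the channel's x. Origin: centre of its underside. At the start its front end (+x) sticks 50 to 80 mm out of the guard, the rest is under it; its top is 50 mm above the bench. It slides easily.
- spanner: Bystander: steel spanner, 170 mm long (x), lying flat on the bench beside the feeder, on the robot's side. Origin: middle of its underside.
- offcut: Bystander: dark steel bar 100 x 18 x 18 mm lying on the bench beside the feeder, on the far side from the robot. Origin: centre of its underside.
- bolt: Bystander: brass bolt with a nut, 59 mm long, 24 mm thick, lying on the bench near the stop box. Origin: underside of its head end, x along the bolt.
Mind the look-alikes: they are no part of the job. What is shaped like the bar but pink is not meant. Of the things that look like the stop_box, the larger one is meant.

How it is judged:
By the outcome, as a careful person would: the job done as asked, in the order asked, and still so for the second after the job is handed in, with the robot touching nothing.
It also fails if it takes over 59 s, if anything falls off the work surface, if the arm or the gripper's body presses on something with over 40 N, if the wrist force passes 120 N, or if a joint passes its speed limit or range.

## Working session

There is one attempt and no reset: what is moved stays moved. The work goes in short steps, Python scripts to look and compute and a tool call to move; the robot and the scene stay as the last step left them, time stands still between calls to the robot, and variables do not carry over. Pictures are saved under pics/ and viewed, about 8 in all and at most 12, crops included, and the job is handed in when it is done.

Besides the shell and the picture viewer there is one more tool, called after "Call:" as a command line: name --argument value ..., lists and objects as JSON in quotes. move_arm: Moves the arm, as the interface text tells. Its arguments: {"type":"object","properties":{"rows":{"type":"array","items":{"type":"array","items":{"type":"array","items":{"type":"number"}}}},"squeeze":{"type":"number"}},"required":["rows"]}

```bash
mkdir -p pics; cat > h.py <<'E'
import numpy as np, cv2
from scipy.spatial.transform import Rotation as R
from rig import sense, eyes, ctrl
def cap(n):
    c=eyes.capture(n); return c
def ray(c,u,v):
    f=192/np.tan(np.radians(c["vertical_fov"])/2)
    q=np.array(c["attitude"],float)
    M=q if q.shape==(3,3) else R.from_quat(q[[1,2,3,0]]).as_matrix()
    d=M@np.array([(u-c["cx"])/f,(v-c["cy"])/f,1.])
    return np.array(c["xyz"],float),d
def onz(c,u,v,z):
    o,d=ray(c,u,v); return (o+d*(z-o[2])/d[2]).round(1)
E
python3 - <<'E'
from h import *
import pickle
s=sense();print(s)
D={}
for n in("side","top","wrist"):
    c=cap(n);D[n]=c
    print(n,{k:v for k,v in c.items() if k!="color"})
pickle.dump(D,open("d0.pkl","wb"))
cv2.imwrite("pics/a.png",cv2.resize(D["top"]["color"],(800,600)))
cv2.imwrite("pics/b.png",cv2.resize(D["side"]["color"],(800,600)))
E
```

```text
{'time_s': 0.0, 'joints': array([ 1.12457294e+00,  3.13437393e-01,  1.49845763e+00,  5.56171772e-05,
        1.33102047e+00, -2.23373146e-01]), 'dq': array([ 0.0006436 ,  0.00082944,  0.00164346, -0.00231986,  0.00015067,
        0.00042868]), 'tau': array([-1.05491807e-03, -4.12265146e+01, -2.59737647e+01, -2.39760302e-04,
        4.21865378e-03,  9.95796086e-06]), 'eef_pos': array([115.9014431 , 511.78330201, 238.7337937 ]), 'ee_rot': array([ 2.63740611e-04,  7.81352245e-01,  6.24089922e-01, -6.07166097e-04]), 'force': array([ 0.64904151, -0.66171612, -0.3967655 ]), 'wrist_torque': array([-0.04777159, -0.0238586 ,  0.05544878]), 'grip_width': 1.001852140929173}
side {'vertical_fov': 51.97026137386635, 'cx': 253.99847965848446, 'cy': 188.94923672642722, 'xyz': array([154.91945558, 584.5585052 , 656.86208012]), 'attitude': array([ 0.13006422, -0.28073633,  0.8636635 , -0.39793941])}
top {'vertical_fov': 49.5651001061436, 'cx': 259.1454860412306, 'cy': 195.40408901641905, 'xyz': array([391.94836643,  52.72045825, 972.33425309]), 'attitude': array([ 0.05632729, -0.6988472 ,  0.71021944, -0.06346788])}
wrist {'vertical_fov': 67.53234331307331, 'cx': 248.3985784178955, 'cy': 198.07741461601765, 'xyz': array([ 40.30772311, 528.58372341, 374.26791721]), 'attitude': array([0.12074006, 0.7717488 , 0.61692198, 0.09608797])}
```

View pics/a.png

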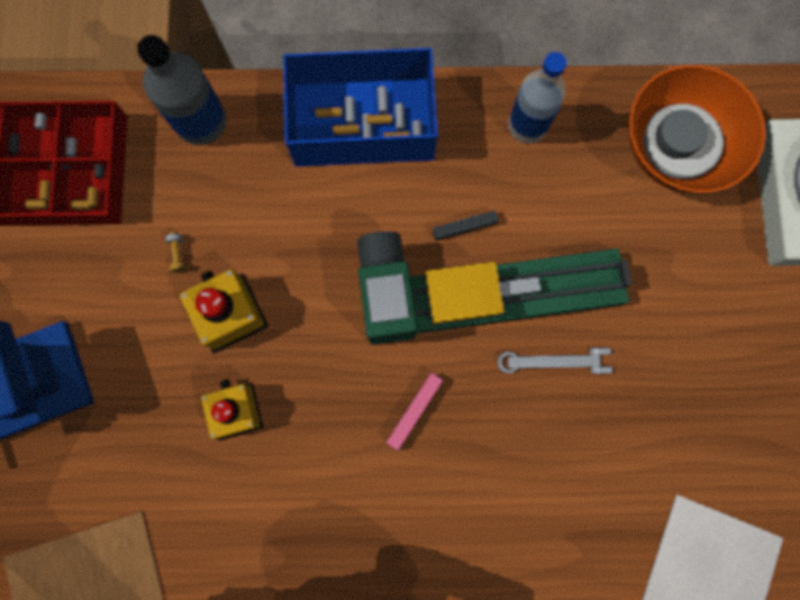

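View pics/b.png

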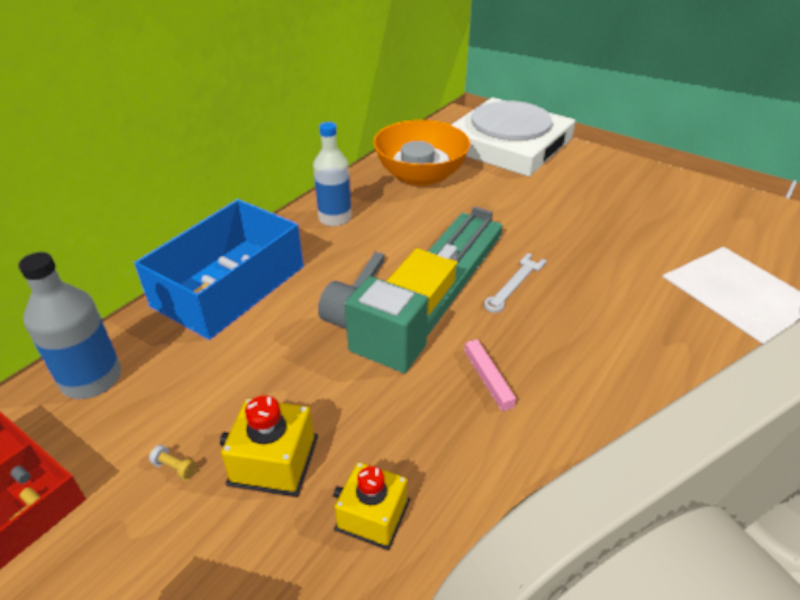

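Top view (800×600) candidates: the stop boxes are at (222,308), larger and next to the bolt, and (230,410), smaller. I take the larger one. For the bar, the bright steel piece is at (520,287) under the yellow guard. The pink one at (415,411) is the decoy. Next I'll measure and confirm with a crop.

```bash
cat > m.py <<'E'
from h import *
import pickle
D=pickle.load(open("d0.pkl","rb"))
def blobs(im,lo,hi,amin):
    h=cv2.cvtColor(im,cv2.COLOR_BGR2HSV); m=cv2.inRange(h,lo,hi)
    if lo[0]==0: m|=cv2.inRange(h,(172,lo[1],lo[2]),(179,255,255))
    m=cv2.morphologyEx(m,cv2.MORPH_CLOSE,np.ones((5,5)))
    cs,_=cv2.findContours(m,cv2.RETR_EXTERNAL,cv2.CHAIN_APPROX_NONE)
    return [c for c in cs if cv2.contourArea(c)>amin]
for n in("top","side"):
    C=D[n]
    for nm,lo,hi in(("red",(0,150,80),(8,255,255)),("yel",(20,180,90),(32,255,255)),("green",(65,90,30),(90,255,160))):
        for b in blobs(C["color"],lo,hi,60):
            (u,v),(w,h),a=cv2.minAreaRect(b)
            if n=="side" and nm=="green":continue
            z={"red":100,"yel":71 if n=="top" else 65,"green":30}[nm]
            print(n,nm,round(u,1),round(v,1),round(w,1),round(h,1),round(a,1),cv2.contourArea(b),onz(C,u,v,z))
            if n=="top" and nm!="red": print("   corners",[onz(C,*p,z).tolist()[:2] for p in cv2.boxPoints(cv2.minAreaRect(b))])
t=D["top"]["color"]
cv2.imwrite("pics/c.png",np.hstack([cv2.resize(t[140:300,100:190],(337,600),interpolation=cv2.INTER_CUBIC),cv2.resize(t[150:220,300:420],(460,268),interpolation=cv2.INTER_CUBIC).copy() if 0 else cv2.copyMakeBorder(cv2.resize(t[140:230,300:420],(460,345),interpolation=cv2.INTER_CUBIC),0,255,0,0,cv2.BORDER_CONSTANT)]))
E
python3 m.py
```

```text
top red 142.0 262.5 12.0 13.0 0.0 122.0 [404.4 287.  100. ]
top red 134.0 193.0 17.0 17.0 45.0 227.0 [550.6 308.4 100. ]
top red 36.5 101.0 74.0 73.0 90.0 3082.0 [759.9 529.6 100. ]
top yel 145.2 262.7 29.6 29.6 76.0 775.5 [404.2 288.   71. ]
   corners [[427.7, 327.0], [442.0, 266.0], [381.0, 249.3], [367.1, 309.7]]
top yel 138.8 196.1 37.2 38.6 64.5 1326.5 [548.7 306.1  71. ]
   corners [[568.6, 362.4], [604.8, 287.1], [529.0, 250.1], [493.7, 324.7]]
top yel 297.0 186.5 34.4 46.2 81.9 1465.0 [564.9 -41.7  71. ]
   corners [[596.8, 13.6], [610.2, -88.8], [533.3, -96.4], [520.4, 4.6]]
top green 315.1 182.9 49.5 167.5 81.5 3995.5 [580.7 -88.1  30. ]
   corners [[612.3, 111.8], [666.4, -278.2], [549.4, -286.7], [497.9, 95.6]]
side red 237.0 307.0 18.0 16.0 90.0 225.0 [388.9 310.7 100. ]
side red 27.0 313.5 54.0 99.0 0.0 2868.0 [651.8 516.3 100. ]
side red 167.8 263.4 21.2 20.9 77.5 356.0 [543.2 313.3 100. ]
side yel 237.1 321.2 42.0 45.6 20.6 1274.5 [387.  314.6  65. ]
side yel 113.9 295.6 22.7 11.5 39.8 128.0 [592.7 402.6  65. ]
side yel 170.6 283.7 57.2 55.6 8.7 2033.0 [530.2 326.1  65. ]
side yel 271.9 175.0 34.6 37.1 37.6 889.5 [558.8 -42.7  65. ]
```

View pics/c.png

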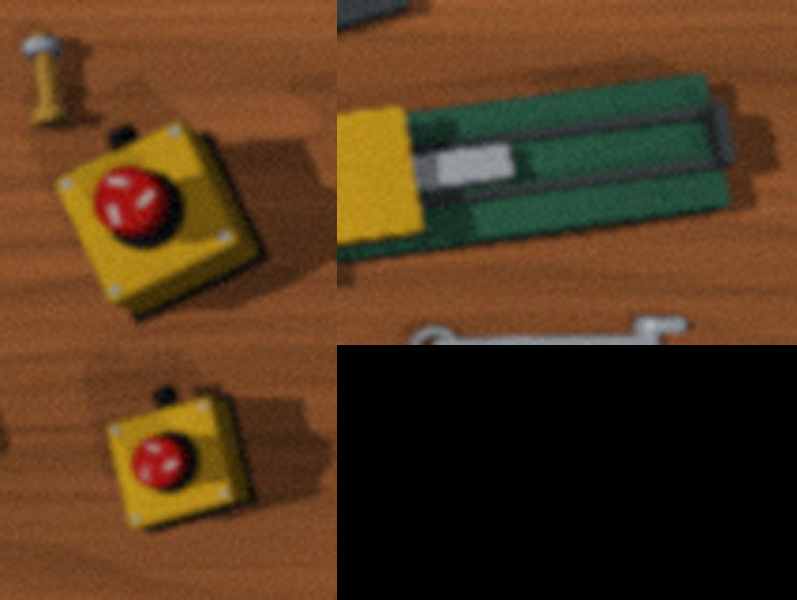

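Crop: the larger box has its red head at crop (132,205), next to the bolt. The smaller one is at (160,460). The steel bar sticks out of the guard at crop (465,165). So the larger box is the target. I'll move above it and look with the wrist camera.

Call:
move_arm --rows '[[[-50, 230, 0, 0, -1], [-100, 420, 0, 0, -1], [-103, 466, 0, 0, -1], [-103, 466, 0, 0, -1], [-103, 466, 0, 0, -1], [-103, 466, 0, 0, -1], [-103, 466, 0, 0, -1], [-103, 466, 0, 0, -1], [-103, 466, 0, 0, -1], [-103, 466, 0, 0, -1], [-103, 466, 0, 0, -1]]]' --squeeze 20

```text
time_s: 1.52
eef_pos: [546.8, 309.2, 239.1]
ee_rot: [0.0, 0.781, 0.625, -0.0]
force: [0.1, -0.0, -0.7]
grip_width: 0.0
```

```bash
cat >> h.py <<'E'
def st():
    s=sense(); q=s["ee_rot"]; M=R.from_quat(q[[1,2,3,0]]).as_matrix()
    print("t",round(s["time_s"],2),"tcp",s["eef_pos"].round(1),"yawx",round(np.degrees(np.arctan2(M[1,0],M[0,0])),1),"F",s["force"].round(1),"T",s["wrist_torque"].round(2),"w",round(s["grip_width"],3),"q",s["joints"].round(2))
    return s,M
def go(p):
    s,M=st(); print("delta",(M.T@(np.array(p)-s["eef_pos"])).round(1))
E
python3 - <<'E'
from h import *
st(); c=cap("wrist"); cv2.imwrite("pics/d.png",c["color"]); import pickle; pickle.dump(c,open("d1.pkl","wb"))
h=cv2.cvtColor(c["color"],cv2.COLOR_BGR2HSV); m=cv2.inRange(h,(0,150,60),(8,255,255))|cv2.inRange(h,(172,150,60),(179,255,255))
for b in cv2.findContours(cv2.morphologyEx(m,3,np.ones((9,9))),0,1)[0]:
    if cv2.contourArea(b)>150:
        (u,v),r=cv2.minEnclosingCircle(b); print(u,v,r,cv2.contourArea(b),cv2.boundingRect(b),onz(c,u,v,105),onz(c,u,v,98))
E
```

```text
t 1.52 tcp [546.8 309.2 239.1] yawx 77.3 F [ 0.1 -0.  -0.7] T [-0.03  0.   -0.02] w 0.0 q [ 0.33  0.55  1.15 -0.    1.44 -1.02]
460.1341552734375 281.5 83.72335815429688 14112.0 (388, 215, 124, 143) [698.6 510.4 105. ] [704.5 515.2  98. ]
249.74453735351562 188.5347900390625 20.7172908782959 1237.5 (230, 169, 40, 41) [546.1 310.2 105. ] [548.1 309.8  98. ]
200.4104461669922 39.276119232177734 18.800861358642578 919.5 (185, 21, 33, 37) [410.3 298.2 105. ] [408.7 297.5  98. ]
```

View pics/d.png

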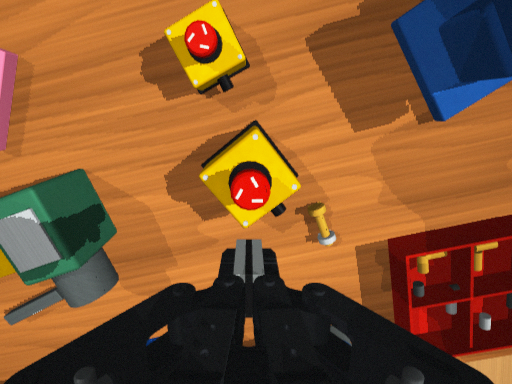

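Wrist view: the target head is at (250,188), about world (547,310), directly under the tool. The decoy is at (200,39) and the bolt at (322,222). Pressing down now.

Call:
move_arm --rows '[[[0, 0, 60, 0, -1], [0, 0, 110, 0, -1], [0, 0, 120, 0, -1], [0, 0, 124, 0, -1], [0, 0, 127, 0, -1], [0, 0, 129, 0, -1], [0, 0, 131, 0, -1], [0, 0, 132, 0, -1], [0, 0, 133, 0, -1], [0, 0, 134, 0, -1], [0, 0, 135, 0, -1], [0, 0, 135, 0, -1]]]'

```text
time_s: 3.08
eef_pos: [546.8, 309.0, 104.1]
ee_rot: [0.0, 0.781, 0.625, -0.0]
force: [0.7, -0.5, -1.1]
grip_width: -0.003
```

Call:
move_arm --rows '[[[0, 0, 1, 0, -1], [0, 0, 2, 0, -1], [0, 0, 2.5, 0, -1], [0, 0, 3, 0, -1], [0, 0, 3, 0, -1]]]'

```text
time_s: 3.7
eef_pos: [547.1, 309.1, 102.8]
ee_rot: [0.0, 0.781, 0.625, 0.0]
force: [-3.9, -1.9, 11.6]
grip_width: 0.001
```

Contact at 11.6 N with the fingertip at about 94.8 mm means the head is fully down. Next I lift clear and travel to the bar.

Call:
move_arm --rows '[[[0, 0, -60, 0, -1], [0, 0, -120, 0, -1], [-60, 18, -137, 0, -1], [-120, 36, -137, 1.7, 0], [-180, 54, -137, 3.4, 0], [-240, 72, -137, 5.1, 0], [-300, 90, -137, 6.8, 0], [-360, 108, -120, 8.5, 0], [-417, 125, -97, 10.2, 0], [-417, 125, -97, 11.6, 0], [-417, 125, -97, 11.6, 0], [-417, 125, -97, 11.6, 0]]]'

```text
time_s: 5.2
eef_pos: [577.5, -124.4, 200.4]
ee_rot: [0.0, 0.998, 0.069, 0.001]
force: [0.6, -0.1, 1.0]
grip_width: 0.501
```

```bash
python3 - <<'E'
from h import *
import pickle
st(); c=cap("wrist"); t=cap("top"); s=cap("side"); pickle.dump((c,t,s),open("d2.pkl","wb"))
cv2.imwrite("pics/e.png",c["color"])
b=cv2.resize(s["color"][210:320,120:270],(800,586),interpolation=cv2.INTER_CUBIC);cv2.imwrite("pics/f.png",b)
E
```

```text
t 5.2 tcp [ 577.5 -124.4  200.4] yawx 7.9 F [ 0.6 -0.1  1. ] T [-0.07  0.02 -0.04] w 0.501 q [-0.41  0.49  1.35  0.    1.3  -0.55]
```

View pics/e.png

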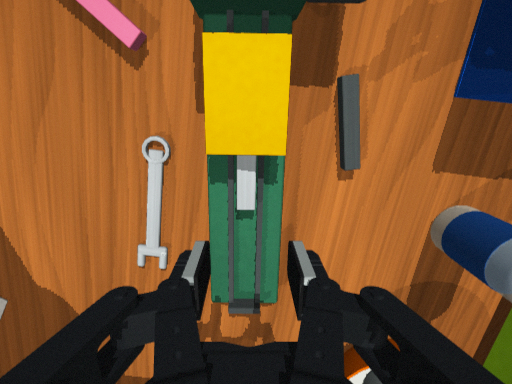

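View pics/f.png

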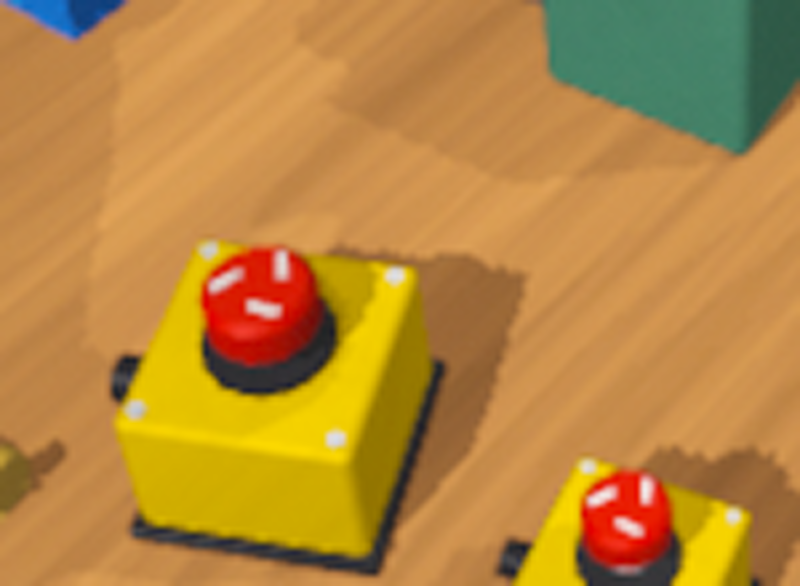

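The side crop shows the large red head down on its collar at (262,310), with no stem gap, so it is latched. Wrist view: the bar shows from (246,155) to (246,211), the guard edge is at v≈155, and the channel strips are at u≈231 and 263.

```bash
python3 - <<'E'
from h import *
import pickle
c,t,s=pickle.load(open("d2.pkl","rb"))
h=cv2.cvtColor(c["color"],cv2.COLOR_BGR2HSV)
m=cv2.inRange(h,(0,0,110),(179,60,255)); m[:, :225]=0; m[:,270:]=0; m[:150]=0; m[235:]=0
b=max(cv2.findContours(m,0,1)[0],key=cv2.contourArea); print(cv2.boundingRect(b))
ys,xs=np.nonzero(m)
for v in(175,185,195,205): r=xs[ys==v]; print(v,r.min(),r.max(),onz(c,r.min(),v,50),onz(c,r.max()+1,v,50))
print("front",onz(c,246,b[:,0,1].max(),50),"guard",onz(c,248,155,71))
g=cv2.inRange(h,(65,90,20),(95,255,200)); 
for v in(180,200,230,250,270,290):
    r=np.nonzero(g[v,195:300])[0]+195; a=onz(c,r.min(),v,30);e=onz(c,r.max()+1,v,30); print(v,r.min(),r.max(),a,e,(a+e)/2)
E
```

```text
(237, 155, 19, 55)
175 237 255 [ 565.3 -115.4   50. ] [ 584.5 -112.7   50. ]
185 237 255 [ 566.6 -125.9   50. ] [ 586.  -123.2   50. ]
195 237 255 [ 568.  -136.6   50. ] [ 587.6 -133.8   50. ]
205 237 254 [ 569.4 -147.5   50. ] [ 588.2 -144.9   50. ]
front [ 579.4 -150.6   50. ] guard [573.1 -90.2  71. ]
180 208 282 [ 534.4 -130.1   30. ] [ 615.8 -118.8   30. ] [ 575.1  -124.45   30.  ]
200 209 281 [ 537.7 -153.    30. ] [ 618.8 -141.7   30. ] [ 578.25 -147.35   30.  ]
230 210 280 [ 542.4 -189.3   30. ] [ 624.  -177.9   30. ] [ 583.2 -183.6   30. ]
250 209 279 [ 543.8 -215.2   30. ] [ 627.3 -203.6   30. ] [ 585.55 -209.4    30.  ]
270 210 278 [ 547.6 -242.    30. ] [ 630.7 -230.5   30. ] [ 589.15 -236.25   30.  ]
290 211 276 [ 551.7 -270.2   30. ] [ 633.1 -258.9   30. ] [ 592.4  -264.55   30.  ]
```

Call:
move_arm --rows '[[[-1.5, 4.5, 60, 0, 0], [-1.5, 4.5, 110, 0, 0], [-1.5, 4.5, 140, 0, 0], [-1.5, 4.5, 153, 0, 0], [-1.5, 4.5, 153, 0, 0], [-1.5, 4.5, 153, 0, 0], [-1.5, 4.5, 153, 0, -1], [-1.5, 4.5, 153, 0, -1], [-1.5, 4.5, 153, 0, -1], [-1.5, 4.5, 153, 0, -1], [-1.5, 4.5, 153, 0, -1], [-1.5, 4.5, 153, 0, -1]]]' --squeeze 30

```text
time_s: 6.85
eef_pos: [577.3, -129.3, 48.5]
ee_rot: [0.001, 0.998, 0.069, 0.001]
force: [-1.9, 1.6, 7.1]
grip_width: 0.223
```

Call:
move_arm --rows '[[[0, 8, 0, 0, -1], [-0.2, 20, 0, 0, -1], [-0.4, 35, 0, 0, -1], [-0.5, 50, 0, 0, -1], [-0.7, 65, 0, 0, -1], [-0.8, 80, 0, 0, -1], [-1, 90, 0, 0, -1], [-1, 95, 0, 0, -1], [-1, 95, 0, 0, -1], [-1, 95, 0, 0, -1]]]'

```text
time_s: 8.1
eef_pos: [589.3, -223.4, 48.6]
ee_rot: [0.001, 0.998, 0.069, 0.001]
force: [-0.7, -2.1, -1.9]
grip_width: 0.221
```

Call:
move_arm --rows '[[[0, 0, 0, 0, -0.2], [0, 0, 0, 0, 0], [0, 0, 0, 0, 0], [0, 0, -15, 0, 0], [0, 0, -40, 0, 0], [0, 0, -95, 0, 0], [0, 0, -150, 0, 0], [0, 0, -190, 0, 0], [0, 0, -190, 0, 0]]]'

```text
time_s: 9.22
eef_pos: [589.6, -223.5, 243.4]
ee_rot: [0.003, 0.998, 0.069, 0.005]
force: [0.2, -0.5, -0.7]
grip_width: 0.499
```

```bash
python3 - <<'E'
from h import *
s=st(); c=cap("wrist"); cv2.imwrite("pics/g.png",c["color"])
import pickle; pickle.dump(c,open("d3.pkl","wb"))
h=cv2.cvtColor(c["color"],cv2.COLOR_BGR2HSV)
go([546.5,309.5,200])
E
```

```text
t 9.22 tcp [ 589.6 -223.5  243.4] yawx 7.9 F [ 0.2 -0.5 -0.7] T [ 0.   -0.07  0.05] w 0.499 q [-0.55  0.54  1.15 -0.    1.44 -0.69]
t 9.28 tcp [ 589.  -223.2  240.7] yawx 7.9 F [-0.   0.2 -0.8] T [-0.   -0.01 -0.09] w 0.501 q [-0.55  0.55  1.15 -0.    1.44 -0.69]
delta [  30.9 -533.7   38.5]
```

View pics/g.png

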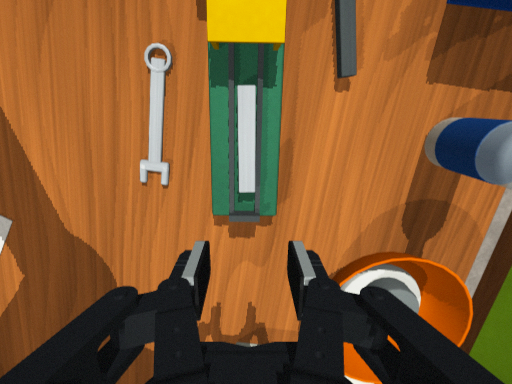

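Wrist view: the bar spans (246,85)–(246,192), and the guard edge is at v=42. The whole bar is out, lying in the channel, and the spanner and offcut are untouched. Now back to the button.

Call:
move_arm --rows '[[[3, -60, 0, 0, 0.5], [7, -120, 0, 0, 0.5], [10, -180, 0, 0, 0.5], [14, -240, 0, 0, 0.5], [17, -300, 0, 0, 0.5], [21, -360, 0, 0, 0.5], [25, -420, 0, 0, 0.5], [28, -480, 0, 0, 0.5], [31, -534, 20, 0, 0.5], [31, -534, 40, 0, 0.5], [31, -534, 40, 0, 0.5], [31, -534, 40, 0, 0.5]]]'

```text
time_s: 10.78
eef_pos: [546.8, 309.3, 199.1]
ee_rot: [0.002, 0.998, 0.068, 0.003]
force: [-0.3, -0.9, 0.6]
grip_width: 0.754
```

```bash
python3 - <<'E'
from h import *
c=cap("wrist")
h=cv2.cvtColor(c["color"],cv2.COLOR_BGR2HSV); m=cv2.inRange(h,(0,150,60),(8,255,255))|cv2.inRange(h,(172,150,60),(179,255,255))
for b in cv2.findContours(cv2.morphologyEx(m,3,np.ones((9,9))),0,1)[0]:
    if cv2.contourArea(b)>150:
        (u,v),r=cv2.minEnclosingCircle(b); print(u,v,r,onz(c,u,v,95),onz(c,u,v,88))
go([547,309.5,79])
E
```

```text
250.0299835205078 195.22630310058594 23.309804916381836 [548.9 312.6  95. ] [549.3 310.4  88. ]
93.5 185.0 18.741764068603516 [414.2 303.5  95. ] [410.6 301.1  88. ]
461.50115966796875 28.37529182434082 53.62391662597656 [685.6 461.5  95. ] [690.  463.7  88. ]
t 10.82 tcp [547.  309.3 199.5] yawx 7.8 F [ 0.4 -0.2  0.6] T [0.05 0.01 0.01] w 0.749 q [ 0.33  0.57  1.22 -0.01  1.35  0.19]
delta [ -0.7  -0.7 120.5]
```

Call:
move_arm --rows '[[[1, -1, 60, 0, 0.5], [1, -1, 100, 0, 0.5], [1, -1, 115, 0, 0.5], [1, -1, 120, 0, 0.5], [1, -1, 120, 0, 0.5], [1, -1, 120, 0, 0.5], [1, -1, 120, 0, -1], [1, -1, 120, 0, -1], [1, -1, 120, 0, -1], [1, -1, 120, 0, -1], [1, -1, 120, 0, -1], [1, -1, 120, 0, -1]]]' --squeeze 25

```text
time_s: 12.32
eef_pos: [548.7, 310.1, 79.5]
ee_rot: [0.002, 0.998, 0.068, 0.003]
force: [-0.2, 0.7, 0.6]
grip_width: 0.456
```

Gripped at about 39 mm. Turning clockwise (+roll) while following the cam lift.

Call:
move_arm --rows '[[[0, 0, -0.8, 1, -1], [0, 0, -1.6, 2, -1], [0, 0, -2.4, 3, -1], [0, 0, -3.1, 4, -1], [0, 0, -3.9, 5, -1], [0, 0, -4.7, 6, -1], [0, 0, -5.5, 7, -1], [0, 0, -6.3, 8, -1], [0, 0, -7, 9, -1], [0, 0, -7.3, 9.4, -1], [0, 0, -7.3, 9.4, -1]]]'

```text
time_s: 13.7
eef_pos: [548.7, 310.1, 87.0]
ee_rot: [-0.0, 0.912, -0.411, 0.004]
force: [-0.3, -0.5, 2.1]
grip_width: 0.455
```

```bash
python3 - <<'E'
from h import *
st(); s=cap("side"); cv2.imwrite("pics/i.png",cv2.resize(s["color"][180:330,100:300],(800,600),interpolation=cv2.INTER_CUBIC))
E
```

```text
t 13.7 tcp [548.7 310.1  87. ] yawx -48.5 F [-0.3 -0.5  2.1] T [-0.02  0.16  0.01] w 0.455 q [ 0.33  0.68  1.34 -0.01  1.12  1.18]
```

View pics/i.png

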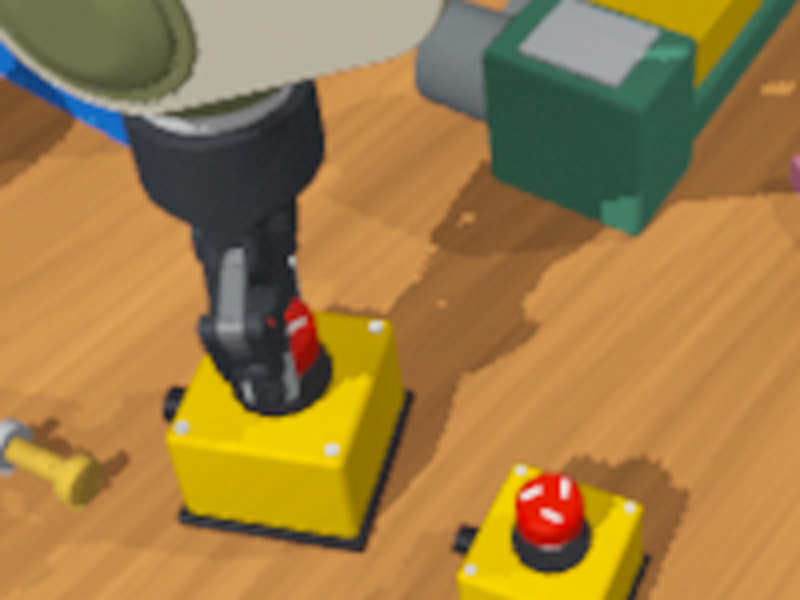

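The side crop shows the fingers around the head at (290,340), turned 56°. Releasing and lifting clear.

Call:
move_arm --rows '[[[0, 0, 0, 0, 0.5], [0, 0, 0, 0, 0.5], [0, 0, 0, 0, 0.5], [0, 0, -10, 0, 0.5], [0, 0, -40, 0, 0.5], [0, 0, -90, 0, 0.5], [0, 0, -140, 0, 0.5], [0, 0, -170, 0, 0.5], [0, 0, -170, 0, 0.5]]]'

```text
time_s: 14.88
eef_pos: [548.1, 310.9, 260.1]
ee_rot: [-0.002, 0.912, -0.411, 0.006]
force: [-0.3, 0.3, -0.6]
grip_width: 0.746
```

```bash
python3 - <<'E'
from h import *
st(); s=cap("side"); w=cap("wrist");
cv2.imwrite("pics/j.png",np.hstack([cv2.resize(s["color"][210:320,120:230],(480,480),interpolation=cv2.INTER_CUBIC),cv2.resize(w["color"],(320,240)).repeat(1,0) if 0 else cv2.copyMakeBorder(cv2.resize(w["color"],(320,240)),0,240,0,0,0)]))
E
```

```text
t 14.88 tcp [548.1 310.9 260.1] yawx -48.5 F [-0.3  0.3 -0.6] T [-0.   -0.04  0.01] w 0.746 q [ 0.33  0.54  1.12 -0.01  1.48  1.18]
```

View pics/j.png

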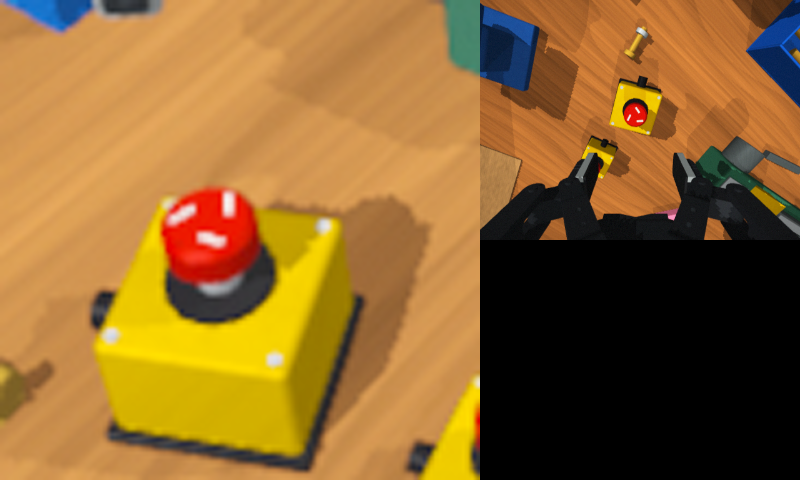

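The crop shows the head up at (210,235), with its grey stem visible at (215,282). The marks are back at rest and the bolt hasn't moved. Handing in.

```bash
python3 -c "
from rig import ctrl; print(ctrl.finish_job())"
```

```text
the job is handed in; nothing more can be done
None
```

The job is done and handed in at about 15 s of the 59 s allowed; the hand-in gives no verdict.

- **Stop button pressed:** I pressed the head of the larger stop box down until it met about 12 N at a height of 95 mm. The side view then showed it latched, with no stem visible.
- **Bar drawn out:** I gripped the bar and drew it about 95 mm along the channel. Released, it lay in the channel, wholly clear of the guard in the wrist view, with an estimated 35 mm gap.
- **Button released:** I turned the head about 56° clockwise and let go. The last view shows it up again with its stem visible and the marks back at rest.

The spanner, offcut and bolt looked undisturbed in the views I took, judged by eye rather than measured. None of my checks failed. The wrist torque read almost zero during the turn, where the spring should have given about 0.05 N m, but I did not look into it since the head released.

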